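Jog the saw's length stop up to the batten

ROBOT

A 6-joint arm with a two-finger parallel gripper is mounted at the origin on the work surface. World frame = base frame: x ahead of the robot, y to its left, z up, the work surface at z = 0. Lengths are in mm, angles in rad, forces in N, time in s.
With the tool pointing down it reaches from about 350 to 1000 mm from the base axis. Payload 7.1 kg.
Tool frame: the origin (TCP) lies midway between the tips of the shut fingers; the grasp point (between the pads) lies 19 mm behind it; z points along the fingers, y is the direction in which the jaws open and shut (so a half turn about z gives the same grasp; the last joint's range is limited). The gripper opens to 85 mm and grips with 20 to 120 N. Pads are 22 mm wide; open, the fingers measure 114 mm over their backs; the gripper's body (76 mm by 85 mm) begins 54 mm behind the grasp point. The pads swing forward as they close: fully open they stand 13 mm farther back than shut.
Start: joints at [-1.23, 0.423, 1.63, -0, 1.089, -0.019], TCP at [220.071, -584.956, 231.319] pointing down, gripper open.
Joint ranges: [-3, 3], [-0.9, 2.11], [0.09, 2.58], [-1.31, 4.45], [0.11, 2.69], [-2.54, 2.54]. Speed limits (rad/s): [2.39, 2.39, 3.01, 3.14, 3.14, 3.14].

INTERFACE

Orientations are given as a unit quaternion [x, y, z, w].
In Python, from bench import manip gives the robot as it stands.
- The arm moves only by the tool servo_tool, never from a script. Its argument "commands" is a list of rows, each an object with "fingers": the opening, from -1 (shut) to 1 (fully open); "linear": the shift along the tool's x, y, z in m, a list of three; "turn": the turn, a rotation vector about the tool's x, y, z in rad, a list of three. A call has 1 to 8 rows; each row shifts and turns the pose as measured when the row begins, along the tool's axes as they then stand; what a row does not reach is not made up. A row lasts 1/8 s, in which the tool goes at most 62.5 mm and 10.7 degrees, less where a joint would pass 70% of its speed; a pose out of reach is approached as far as the arm can. A call with a gripper value outside its range is refused whole. The fingers move at their own pace and stop on an object; "grip_force" is the grip in N (left out, the last holds). Time passes only in rows, so rows that do not move let the fingers close. It gives the time, the measured TCP pose, the force and the opening at its end, in the units of the state.
- manip.get_obs(): the state, without advancing time (a new reading comes with each control period).
- manip.grab_frame(name): name is "scene" or "top" or "wrist"; returns (picture, depth): 480x640x3 uint8, red, green, blue; 480x640 float32, mm along the optical axis (not along the pixel's ray), 0 where there is no reading.
- manip.camera_model(name): a dict with "fx", "fy", "cx", "cy" (pixels), "R" (3x3) and "t" (3): a world point X has camera coordinates R X + t; the wrist camera has in their place "tool_from_camera" (4x4, takes a point from camera to tool coordinates, whose origin is the TCP and whose axes are the flange's). Camera axes: x right, y down, z forward; pixel columns grow to the right and rows downward; lengths in mm; the calibration is good to about 2 mm. The wrist camera is an equidistant fisheye: a pixel r from the principal point sees the ray r / f radians off the axis. A picture is of the moment at which its call begins: read the wrist's pose just before it. camera_model takes no time and is no camera call.
- manip.finish_job(): hands the job in, once; it reports no verdict.
The state is a dict: "t": time; "joints": joint angles; "qvel": joint speeds; "joint_torque": joint torques, N m; "tool_pos": TCP position; "orientation": TCP orientation; "ft_force": force on the tool from outside, world axes, zero at the start; "ft_torque": the same for the moment, N m; "opening": finger opening in mm.
Only numpy, scipy, OpenCV 4.12 (cv2) and the standard library are available. Lean on these libraries where they do the work, as an engineer would, in place of code of your own. Each camera call takes 0.05 s, during which the arm holds its last target.

TASK

The saw's motor-driven length stop was left with its emergency stop latched in: twist the red mushroom head clockwise until it is fully up. Then push the jog stick over to the right and hold it so that the yellow stop runs up to the end of the pine batten, and let the stick spring back to centre as the stop just touches (a gap of up to 4 mm will do), without shoving the batten off its mark. Move the stop only with the stick, do not force the stick hard against its end, and leave the tape measure, the offcut and the white bottle where they are.

Things in the scene. Friction and masses are not known exactly. Their poses are not given: they have to be found in the camera images.
- desk: Grey sloping control desk on the bench, 150 mm deep (x), 270 mm wide (y), 66 mm high in front (-x, robot side), 87 mm at the back. Origin: centre of its underside; y to its left as the robot sees it. Its face slopes 8 degrees: outward normal (-0.139, 0, 0.990), up-slope direction (0.990, 0, 0.139) in its frame. Red emergency stop on the right (y = -78 mm), black jog stick on the left (y = +62 mm).
- estop_grip (a point): Centre of the red mushroom head, on its axis at half the height of its rim. Head: disc of 40 mm diameter, rim 13 mm high, 17 to 30 mm above the desk's face while latched (this point 24 mm above it), topped by a 5 mm dome; grey collar of 30 mm below. Own z axis: the face's normal, pointing out. But for the jog stick, 140 mm to the left, nothing on the face is higher than 12 mm.
- estop_head (a joint): Turn of the mushroom head in rad, clockwise as seen looking down on it: 0 latched in (start), 0.70 at its end stop, fully released. It climbs 8 mm per rad of turn (5.6 mm in all) and stays where it is left. It takes about 0.06 N m.
- jog_stick (a joint): Tilt of the jog stick in rad: 0 upright on the face, positive to the right (desk -y), end stops at +-0.36. Spring centred: 3 N at the middle of the grip at 0.1 rad, 12 N just short of the end stop; let go, it returns to within 0.04. Beyond 0.1 to 0.2 rad the stop runs right, faster the further it is held (about 5 mm/s at 0.2, 15 to 30 at 0.33; it varies); let go, it halts in 2 to 4 mm. Left: back.
- stick_grip (a point): Middle of the jog stick's black grip, on the stick's axis 90 mm from the pivot; moves with the stick. The grip is a 28 mm cylinder from 72 to 108 mm above the pivot with tapered ends (62 to 118 mm), on a 12 mm steel shaft with a black boot round its foot, 27 mm high.
- stick_pivot (a point): Pivot of the jog stick, on the surface of the desk's face; fixed. The stick tilts only left and right, about this point's own x axis (the up-slope direction); y is the desk's left, z the face's normal.
- stop (a joint): Position of the motor-driven yellow length stop along the fence in m, growing to the right (towards the red mitre saw); range -0.12 to 0.12; driven by the jog stick. It rides on an aluminium fence behind a green bed of free rollers (tops 74 mm above the bench) along the back of the bench, motor at the left end (165 mm high), saw at the right end (330 mm high).
- stop_face (a point): Centre of the right-hand contact face of the yellow stop (face 50 mm wide by 48 mm high, looking towards the saw), 88 mm above the bench. Its own y axis runs along the fence to the left, x to the back.
- batten_end (a point): Centre of the left end of the pine batten (40 mm wide, 22 mm high, 540 mm long, about 0.2 kg) that lies loose on the free rollers along the fence, its cut line at the saw. This point is level with stop_face; their distance along stop_face's y axis is the gap. A few tenths of a newton make the batten roll: the drive can shove it.
- batten: The batten itself; origin: centre of its underside, y along its length to the left.
- tape_measure: Bystander: yellow tape measure, 72 x 38 x 66 mm, beside the desk; origin under its centre.
- offcut: Bystander: pine offcut, 85 x 40 x 22 mm, beside the desk; origin under its centre.
- glue: Bystander: white bottle with an orange cap, 60 mm diameter, 170 mm high; origin under its centre.

How it is judged:
By the outcome, as a careful person would: the job done as asked, in the order asked, and still so for the second after the job is handed in, with the robot touching nothing.
It also fails if it takes over 54 s, if anything falls off the work surface, if the arm or the gripper's body presses on something with over 40 N, if the wrist force passes 120 N, or if a joint passes its speed limit or range.

## Working session

There is one attempt and no reset: what is moved stays moved. The work goes in short steps, Python scripts to look and compute and a tool call to move; the robot and the scene stay as the last step left them, time stands still between calls to the robot, and variables do not carry over. Pictures are saved under pics/ and viewed, and the job is handed in when it is done.

Besides the shell and the picture viewer there is one more tool, called after "Request:" by a JSON object that holds its "fn" and its "kwargs". servo_tool: Moves the arm, as the interface text tells. Its arguments: {"type":"object","properties":{"commands":{"type":"array"},"grip_force":{"type":"number"}},"required":["commands"]}

```bash
mkdir -p pics; ls; python3 - <<'E'
from bench import manip
import cv2, numpy as np
for n in ["scene","top"]:
    p,d=manip.grab_frame(n)
    cv2.imwrite(f"pics/{n}0.png",p[:,:,::-1]); np.savez(f"{n}0.npz",p=p,d=d)
    print(n,manip.camera_model(n))
print(manip.camera_model("wrist"))
print(manip.get_obs())
E
```

```text
pics
scene {'fx': 462.0580223188388, 'fy': 462.0580223188388, 'cx': 320.7059334465552, 'cy': 235.5702850643495, 'R': array([[-0.4586841 ,  0.88854788,  0.00956843],
       [ 0.7587252 ,  0.39722699, -0.51628169],
       [-0.46254185, -0.22955039, -0.85636538]]), 't': array([ 196.19973916, -458.00325712, 1578.31613943])}
top {'fx': 520.0108879482781, 'fy': 520.0108879482781, 'cx': 322.41151750525586, 'cy': 239.82988427338526, 'R': array([[-0.02007647, -0.99971829, -0.0126604 ],
       [-0.99699903,  0.02096559, -0.07452097],
       [ 0.07476541,  0.01112629, -0.99713908]]), 't': array([ 121.05794109,  651.50449019, 1258.85812459])}
{'fx': 371.64829954431775, 'fy': 371.64829954431775, 'cx': 320.2210071982258, 'cy': 236.32852086392222, 'tool_from_camera': array([[-8.63952999e-05, -9.59036968e-01, -2.83280933e-01,
         7.19855451e+01],
       [ 9.99999739e-01, -2.85865540e-04,  6.62806144e-04,
        -1.09863126e+00],
       [-7.16635852e-04, -2.83280802e-01,  9.59036742e-01,
        -1.42317746e+02],
       [ 0.00000000e+00,  0.00000000e+00,  0.00000000e+00,
         1.00000000e+00]])}
{'t': 0.1, 'joints': array([-1.22997669e+00,  4.23765045e-01,  1.63064972e+00, -5.26955116e-06,
        1.08862592e+00, -1.90131261e-02]), 'qvel': array([ 0.00025531, -0.00114444, -0.0039711 , -0.00131825, -0.00026551,
       -0.00056707]), 'joint_torque': array([-1.77328613e-03, -5.58428693e+01, -2.82445568e+01, -9.33463116e-05,
        3.01444124e-03, -8.12862737e-06]), 'tool_pos': array([ 219.91347646, -584.4727319 ,  230.60884555]), 'orientation': array([ 9.83858182e-01,  1.78948464e-01, -1.18297818e-04, -7.14289744e-04]), 'ft_force': array([-0.17106603, -0.38759189, -0.40563715]), 'ft_torque': array([ 0.01599908, -0.00766666, -0.00539143]), 'opening': 85.84994789782488}
```

View pics/scene0.png

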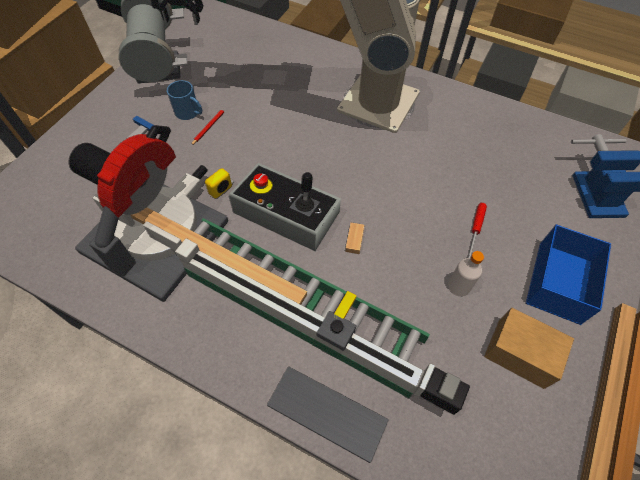

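View pics/top0.png

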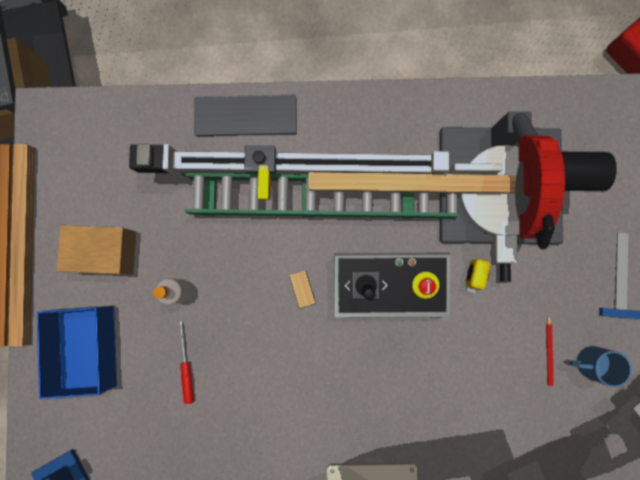

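The top view shows the desk's centre near (392,285), the red head at (426,286), the stick foot near (366,286), the yellow stop at (263,182) and the batten's left end at x≈309.

```bash
cat > h.py <<'E'
import numpy as np, cv2
from bench import manip
def world(cm,uv,d):
    uv=np.atleast_2d(uv).astype(float); d=np.atleast_1d(d)
    c=np.c_[(uv[:,0]-cm['cx'])/cm['fx']*d,(uv[:,1]-cm['cy'])/cm['fy']*d,d]
    return (c-cm['t'])@cm['R']
def onplane(cm,uv,n,c):  # n.X=c
    uv=np.atleast_2d(uv).astype(float)
    r=np.c_[(uv[:,0]-cm['cx'])/cm['fx'],(uv[:,1]-cm['cy'])/cm['fy'],np.ones(len(uv))]@cm['R']
    o=-cm['R'].T@cm['t']; s=(c-o@n)/(r@n)
    return o+r*s[:,None]
def proj(cm,X):
    c=np.atleast_2d(X)@cm['R'].T+cm['t']
    return np.c_[c[:,0]/c[:,2]*cm['fx']+cm['cx'],c[:,1]/c[:,2]*cm['fy']+cm['cy']]
def cloud(cm,d,m):
    v,u=np.nonzero(m&(d>0)); return world(cm,np.c_[u,v],d[v,u]),np.c_[u,v]
E
python3 - <<'E'
from h import *
for n in ["top","scene"]:
    z=np.load(f"{n}0.npz");p,d=z['p'],z['d'];cm=manip.camera_model(n)
    hsv=cv2.cvtColor(p,cv2.COLOR_RGB2HSV);H,S,V=[hsv[...,i].astype(int) for i in range(3)]
    yy,xx=np.mgrid[:480,:640]
    def roi(a,b,c,e): return (xx>=a)&(xx<b)&(yy>=c)&(yy<e)
    R={'top':dict(desk=roi(325,460,245,325),stop=roi(250,280,155,205),bat=roi(295,525,165,200)),
       'scene':dict(desk=roi(225,350,160,250),stop=roi(325,365,285,325),bat=roi(140,315,200,310))}[n]
    red=((H<8)|(H>172))&(S>150)&(V>90)&R['desk']
    c,uv=cloud(cm,d,red); print(n,'red',len(c),np.median(c,0),c.min(0),c.max(0),uv.mean(0))
    y=(H>22)&(H<35)&(S>150)&(V>90)
    c,uv=cloud(cm,d,y&R['stop']); print(' stop',len(c),np.median(c,0),c.min(0),c.max(0),uv.min(0),uv.max(0))
    c,uv=cloud(cm,d,y&R['desk']); print(' ring',len(c),np.median(c,0),c.min(0),c.max(0))
    b=(H>8)&(H<22)&(S>80)&R['bat']
    c,uv=cloud(cm,d,b); k=abs(c[:,2]-96)<8;c=c[k]
    if len(c): print(' bat',len(c),np.median(c,0),np.percentile(c,1,0),np.percentile(c,99,0))
    # desk points
    c,uv=cloud(cm,d,R['desk']); k=(c[:,2]>40)&(c[:,2]<90);q=c[k]
    rect=cv2.minAreaRect(q[:,:2].astype(np.float32)); print(' desk',rect)
    A=np.c_[q[:,:2],np.ones(len(q))]; w=np.ones(len(q),bool)
    for _ in range(8):
        s=np.linalg.lstsq(A[w],q[w,2],rcond=None)[0]; w=abs(A@s-q[:,2])<4
    print(' plane',s,w.sum(),'grad',np.hypot(s[0],s[1]),np.degrees(np.arctan2(s[1],s[0])))
    k=c[:,2]>120
    print(' stick high',c[k].mean(0) if k.any() else None,c[:,2].max(),k.sum())
    k=c[k]; 
    if len(k): print(k.min(0),k.max(0))
E
python3 - <<'E'
import cv2
p=cv2.imread('pics/top0.png'); cv2.imwrite('pics/topz.png',cv2.resize(p[140:330,240:480],None,fx=3.3,fy=3.1,interpolation=cv2.INTER_CUBIC))
E
```

```text
top red 129 [ 536.77825904 -126.22079362  107.06370639] [ 520.50098408 -147.56590912  100.60920921] [ 552.79536715 -114.78505707  112.20566732] [426.54263566 285.92248062]
 stop 328 [776.98419534 238.86200993 136.48983314] [743.47519933 226.42934556  71.98874401] [813.61536889 251.03538371 145.53951615] [258 168] [269 198]
 ring 350 [ 545.04912491 -126.45012107   78.74964654] [ 507.83011222 -165.10540285   69.34593478] [ 569.17810964 -100.91430288  105.37242589]
 bat 3502 [ 781.24234407 -105.5419366    94.11143051] [ 756.22968921 -341.7515327    88.71566954] [807.00051243 131.02673322  99.70562329]
 desk ((540.0386962890625, -54.67399597167969), (269.7819519042969, 152.85757446289062), 89.35224914550781)
 plane [ 0.14210734 -0.00198644 -0.416707  ] 5744 grad 0.1421212252111985 -0.800852080348556
 stick high [530.07758883  10.37870435 184.39512904] 197.50227033988682 158
[514.87310237  -2.7878935  148.43282992] [544.58245454  22.82093908 197.50227034]
scene red 125 [ 542.37811626 -127.339374    108.01997158] [ 498.74802256 -160.64963247   70.07891117] [ 557.7499411  -112.48104697  115.87410955] [260.352 179.328]
 stop 294 [777.08514381 240.98318144 138.71118296] [727.55179672 227.82459817  66.18509094] [809.53444843 252.99546669 144.62248614] [334 291] [355 318]
 ring 214 [ 547.94968431 -135.2692575    80.18343395] [ 512.44768206 -255.1794497     8.55812507] [ 571.74006206 -101.93366659  105.06093586]
 bat 2488 [780.55954573 -79.85127122  95.9562755 ] [ 755.64917591 -351.60799633   91.20437581] [805.2070682  134.97651119 100.48138111]
 desk ((600.9534301757812, -90.63258361816406), (343.7555847167969, 273.5474548339844), 89.44991302490234)
 plane [-1.17308204e-03  7.14762368e-03  7.50657379e+01] 1307 grad 0.007243248291291264 99.32040381929635
 stick high [536.47903811  12.07077733 171.17761221] 197.21122723845284 208
[516.59310042  -3.45828216 120.17649207] [548.02129254  23.90282041 197.21122724]
```

View pics/topz.png

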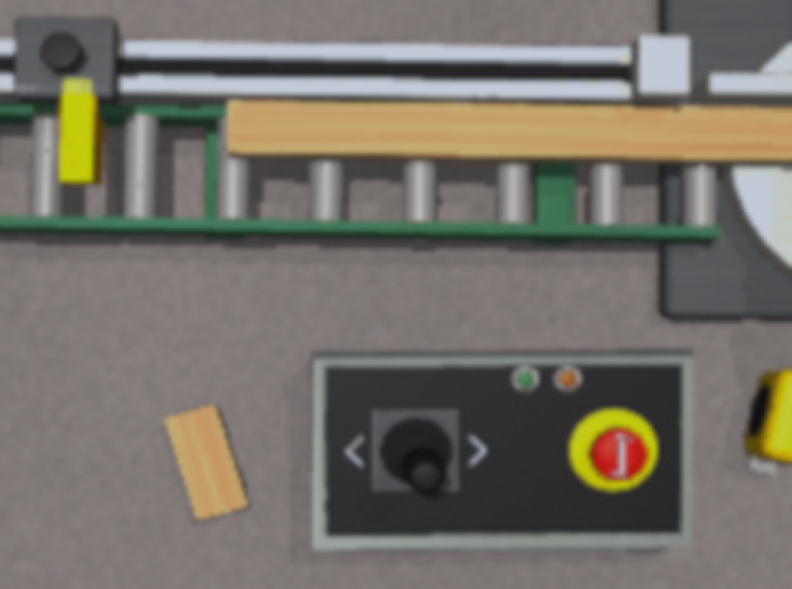

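```bash
python3 - <<'E'
from h import *
cm=manip.camera_model('top')
z=np.load("top0.npz");p,d=z['p'],z['d']
n=np.array([-0.139,0.002,0.990]); 
P0=np.array([540,-54.7,76.5]); c0=n@P0
f=lambda u,v:(240+u/3.3,140+v/3.1)
print('corners',onplane(cm,[f(*a) for a in[(315,355),(690,353),(688,547),(315,550)]],n,c0))
hsv=cv2.cvtColor(p,cv2.COLOR_RGB2HSV);H,S,V=[hsv[...,i].astype(int) for i in range(3)]
yy,xx=np.mgrid[:480,:640]; roi=(xx>405)&(xx<445)&(yy>265)&(yy<305)
red=((H<8)|(H>172))&(S>130)&(V>80)&roi
yel=(H>18)&(H<38)&(S>120)&(V>70)&roi
for nm,m,h in [('ring+red',red|yel,2),('red@30',red,30),('red@24',red,24)]:
    m=cv2.morphologyEx(m.astype(np.uint8),cv2.MORPH_CLOSE,np.ones((3,3)))
    cs,_=cv2.findContours(m,cv2.RETR_EXTERNAL,cv2.CHAIN_APPROX_NONE);c=max(cs,key=cv2.contourArea)
    X=onplane(cm,c[:,0].astype(float),n,c0+h)
    print(nm,cv2.minEnclosingCircle(X[:,:2].astype(np.float32)),X.mean(0),X.min(0),X.max(0))
cm2=manip.camera_model('scene');z=np.load("scene0.npz");p2=z['p']
hsv=cv2.cvtColor(p2,cv2.COLOR_RGB2HSV);H,S,V=[hsv[...,i].astype(int) for i in range(3)]
roi=(xx>245)&(xx<278)&(yy>165)&(yy<198)
red=((H<8)|(H>172))&(S>130)&(V>80)&roi
v,u=np.nonzero(red);print('scene red px',u.min(),u.max(),v.min(),v.max(),onplane(cm2,[[u.mean(),v.mean()]],n,c0+28))
# predicted
yaw=np.radians(-0.7);Rz=np.array([[np.cos(yaw),-np.sin(yaw),0],[np.sin(yaw),np.cos(yaw),0],[0,0,1]])
up=Rz@[0.990,0,.139];nn=Rz@[-.139,0,.99];le=Rz@[0,1,0]
for nm,y in [('estop',-78),('pivot',62)]:
    print(nm,P0+le*y, (P0+le*y)+nn*(24 if y<0 else 90), proj(cm,(P0+le*y)),proj(cm2,P0+le*y),proj(cm2,P0+le*y+nn*(24 if y<0 else 90)))
cv2.imwrite('pics/scz.png',cv2.resize(p2[150:350,200:440,::-1],None,fx=3.3,fy=3,interpolation=cv2.INTER_CUBIC))
E
```

```text
corners [[ 614.07310983   77.07314201   86.63395554]
 [ 610.09334149 -188.57132606   86.61183547]
 [ 463.48155445 -186.27549724   66.02231016]
 [ 466.30890919   80.06053538   65.8812296 ]]
ring+red ((538.9983520507812, -132.37759399414062), 32.84708023071289) [ 539.31306876 -132.14395546   78.58020653] [ 507.93759222 -164.15891452   74.19174498] [ 571.39804976 -100.83502357   83.07462665]
red@30 ((536.64990234375, -130.71815490722656), 17.485490798950195) [ 538.32847657 -131.60594618  106.72370721] [ 520.50614876 -146.74354718  104.23315663] [ 552.79420483 -114.64820888  108.73939349]
red@24 ((536.5426025390625, -131.85354614257812), 17.574153900146484) [ 538.22952611 -132.74561596  100.65151047] [ 520.3169103  -147.95990412   98.14834274] [ 552.76853783 -115.70197067  102.67740822]
scene red px 253 267 173 185 [[ 539.69483077 -129.48884512  104.89106987]]
estop [ 539.04707393 -132.69417883   76.5       ] [ 535.7113229  -132.65342292  100.26      ] [[425.4104274  284.78565704]] [[260.63320385 185.14122347]] [[260.39680687 179.04084669]]
pivot [540.75745405   7.29537292  76.5       ] [528.24838768   7.4482076  165.6       ] [[365.75238808 285.24653599]] [[304.35523416 204.67573771]] [[305.99684688 181.33008453]]
```

View pics/scz.png

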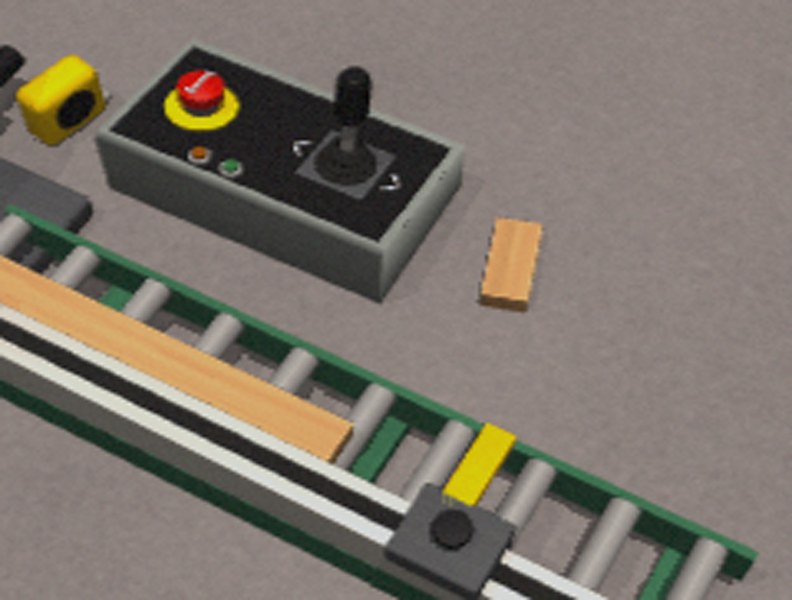

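Both views agree. The E-stop centre is about (536,-132,100), the pivot (541,7,76.5) and the desk yaw -0.7°. The face height at mid-depth is 76.4, against 76.5 expected. I'll plan the approach to the red head now.

```bash
cat >> h.py <<'E'
from scipy.spatial.transform import Rotation as Ro, Slerp
yaw=np.radians(-0.7);Rz=Ro.from_euler('z',yaw).as_matrix()
up=Rz@[0.990,0,.139];nn=Rz@[-.139,0,.99];le=Rz@[0,1,0]
P0=np.array([540,-54.7,76.5])
ESTOP=P0-78*le; PIV=P0+62*le
def rot(z,xh):
    z=z/np.linalg.norm(z);x=xh-z*(xh@z);x/=np.linalg.norm(x);return np.c_[x,np.cross(z,x),z]
def rows(p,R,n=None,s=None):
    o=manip.get_obs() if s is None else s
    p0=o['tool_pos'];R0=Ro.from_quat(o['orientation']);R1=Ro.from_matrix(R)
    rv=(R0.inv()*R1).as_rotvec(); L=np.linalg.norm(p-p0)
    n=n or int(max(np.ceil(L/58),np.ceil(np.linalg.norm(rv)/.18)))
    print('dist',L.round(1),'rv',rv.round(3),'local',(R0.inv().apply(p-p0)).round(1),'n',n)
    for k in range(n):
        Rk=R0*Ro.from_rotvec(rv*k/n)
        print((Rk.inv().apply((p-p0)/n)/1000).round(4),(rv/n).round(4))
E
python3 - <<'E'
from h import *
a=.35
R=rot(-nn,np.cos(a)*up+np.sin(a)*le)
print(-manip.camera_model('top')['R'].T@manip.camera_model('top')['t'])
rows(ESTOP+nn*100,R)
E
```

```text
[ 557.86072087   93.3582369  1305.34001678]
dist 548.1 rv [-0.051  0.13   0.022] local [ 444.8 -315.4   55.6] n 10
[ 0.0445 -0.0315  0.0056] [-0.0051  0.013   0.0022]
[ 0.0443 -0.0317  0.006 ] [-0.0051  0.013   0.0022]
[ 0.0442 -0.0318  0.0064] [-0.0051  0.013   0.0022]
[ 0.044  -0.0319  0.0068] [-0.0051  0.013   0.0022]
[ 0.0439 -0.0321  0.0072] [-0.0051  0.013   0.0022]
[ 0.0437 -0.0322  0.0076] [-0.0051  0.013   0.0022]
[ 0.0435 -0.0323  0.008 ] [-0.0051  0.013   0.0022]
[ 0.0434 -0.0325  0.0084] [-0.0051  0.013   0.0022]
[ 0.0432 -0.0326  0.0088] [-0.0051  0.013   0.0022]
[ 0.043  -0.0327  0.0092] [-0.0051  0.013   0.0022]
```

Request:
{"fn": "servo_tool", "kwargs": {"commands": [{"fingers": 1,"linear": [0.044,-0.032,0.006],"turn": [-0.005,0.013,0.002]},{"fingers": 1,"linear": [0.044,-0.032,0.006],"turn": [-0.005,0.013,0.002]},{"fingers": 1,"linear": [0.044,-0.032,0.006],"turn": [-0.005,0.013,0.002]},{"fingers": 1,"linear": [0.044,-0.032,0.007],"turn": [-0.005,0.013,0.002]},{"fingers": 1,"linear": [0.044,-0.032,0.007],"turn": [-0.005,0.013,0.002]},{"fingers": 1,"linear": [0.044,-0.032,0.007],"turn": [-0.005,0.013,0.002]},{"fingers": 1,"linear": [0.044,-0.032,0.008],"turn": [-0.005,0.013,0.002]},{"fingers": 1,"linear": [0.044,-0.032,0.008],"turn": [-0.005,0.013,0.002]}], "grip_force": 30}}

```text
t: 1.1
tool_pos: [469.5, -215.1, 185.1]
orientation: [0.984, 0.167, 0.056, 0.01]
ft_force: [1.2, -0.9, 0.1]
opening: 85.1
```

```bash
cat > e.py <<'E'
from h import *
import sys
a,hgt=float(sys.argv[1]),float(sys.argv[2])
R=rot(-nn,np.cos(a)*up+np.sin(a)*le)
o=manip.get_obs(); print(o['t'],o['tool_pos'].round(1),o['joints'].round(2),o['ft_force'].round(1),o['ft_torque'].round(2),o['opening'])
rows(ESTOP+nn*hgt,R,s=o)
E
python3 e.py .35 100
```

```text
1.1 [ 469.5 -215.1  185.1] [-0.48  0.29  1.97  0.07  0.78  0.7 ] [ 1.2 -0.9  0.1] [-0.01  0.01  0.04] 85.05373703201789
dist 100.0 rv [-0.009  0.024 -0.002] local [ 78.4 -60.1  15.8] n 2
[ 0.0392 -0.0301  0.0079] [-0.0047  0.0119 -0.0011]
[ 0.0391 -0.0301  0.0082] [-0.0047  0.0119 -0.0011]
```

Request:
{"fn": "servo_tool", "kwargs": {"commands": [{"fingers": 1,"linear": [0.039,-0.03,0.008],"turn": [-0.005,0.012,-0.001]},{"fingers": 1,"linear": [0.039,-0.03,0.008],"turn": [-0.005,0.012,-0.001]},{"fingers": 1,"linear": [0,0,0],"turn": [0,0,0]}]}}

```text
t: 1.48
tool_pos: [527.2, -126.6, 174.5]
orientation: [0.983, 0.17, 0.069, 0.012]
ft_force: [-0.4, -0.3, 0.3]
opening: 85.2
```

```bash
python3 e.py .35 100; python3 - <<'E'
from h import *
o=manip.get_obs();p,d=manip.grab_frame('wrist');cv2.imwrite('pics/w1.png',p[:,:,::-1])
cm=manip.camera_model('wrist');T=cm['tool_from_camera']
hsv=cv2.cvtColor(p,cv2.COLOR_RGB2HSV);H,S,V=[hsv[...,i].astype(int) for i in range(3)]
m=(((H<8)|(H>172))&(S>130)&(V>80)).astype(np.uint8)
k,l,st,ce=cv2.connectedComponentsWithStats(m)
n=np.array(nn)
for i in range(1,k):
    if st[i,4]<300: continue
    uv=(ce[i]-[cm['cx'],cm['cy']]);r=np.hypot(*uv);th=r/cm['fx']
    ray=np.r_[uv/r*np.sin(th),np.cos(th)]
    Rw=Ro.from_quat(o['orientation']).as_matrix();dw=Rw@(T[:3,:3]@ray);ow=Rw@T[:3,3]+o['tool_pos']
    c=nn@ESTOP+30; X=ow+dw*(c-nn@ow)/(nn@dw)
    print(st[i],ce[i],X, 'vs',ESTOP+nn*30)
E
```

```text
1.475 [ 527.2 -126.6  174.5] [-0.28  0.33  1.95  0.06  0.73  0.91] [-0.4 -0.3  0.3] [-0.02  0.07  0.05] 85.22899240373594
dist 6.4 rv [-0.001 -0.001  0.004] local [-3.8  5.  -1.3] n 1
[-0.0038  0.005  -0.0013] [-0.0005 -0.0006  0.0044]
[ 298  223   63   62 2581] [328.81712515 252.75435878] [ 537.54586665 -130.8439916   106.58909681] vs [ 534.87738514 -132.64323394  106.2       ]
[489 423  31  45 434] [504.87788018 446.47235023] [ 412.45220436 -352.63240912   89.40718926] vs [ 534.87738514 -132.64323394  106.2       ]
```

View pics/w1.png

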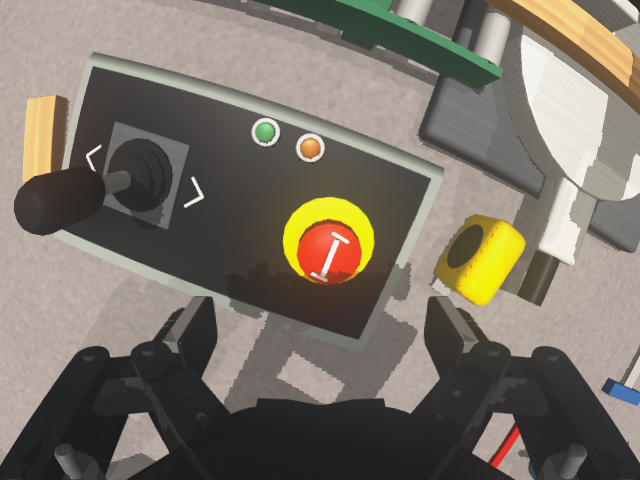

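The wrist picture shows the red head at (329,253), within 3 mm of my estimate, and the jaws are clear of the stick and the tape. I'll split the difference and descend.

```bash
sed -i 's/^ESTOP=.*/ESTOP=P0-78*le+np.array([1.2,0.8,0]); PIV=P0+62*le/' h.py; python3 e.py .35 7
```

```text
1.525 [ 526.5 -127.7  174.5] [-0.28  0.33  1.95  0.06  0.73  0.91] [0.3 0.  0. ] [-0.01  0.04  0.02] 85.47523008652432
dist 92.1 rv [-0.    -0.     0.003] local [-1.3  3.8 92. ] n 2
[-0.0007  0.0019  0.046 ] [-0.0002 -0.      0.0017]
[-0.0007  0.0019  0.046 ] [-0.0002 -0.      0.0017]
```

Request:
{"fn": "servo_tool", "kwargs": {"commands": [{"fingers": 1,"linear": [-0.001,0.003,0.025],"turn": [0,0,0]},{"fingers": 1,"linear": [0,0.001,0.025],"turn": [0,0,0]},{"fingers": 1,"linear": [0,0,0.02],"turn": [0,0,0]},{"fingers": 1,"linear": [0,0,0.012],"turn": [0,0,0]},{"fingers": 1,"linear": [0,0,0],"turn": [0,0,0]}]}}

```text
t: 2.15
tool_pos: [536.4, -136.6, 91.7]
orientation: [0.983, 0.167, 0.068, 0.013]
ft_force: [0.1, -0.1, 1.0]
opening: 85.1
```

```bash
python3 e.py .35 7
```

```text
2.15 [ 536.4 -136.6   91.7] [-0.29  0.48  1.96  0.07  0.56  0.89] [ 0.1 -0.1  1. ] [ 0.02  0.05 -0.02] 85.08588696665801
dist 9.9 rv [ 0.001  0.001 -0.001] local [ 3.1 -3.9  8.6] n 1
[ 0.0031 -0.0039  0.0086] [ 0.0008  0.0011 -0.0009]
```

Request:
{"fn": "servo_tool", "kwargs": {"commands": [{"fingers": 1,"linear": [0.003,-0.004,0.004],"turn": [0,0,0]},{"fingers": 1,"linear": [0,0,0.004],"turn": [0,0,0]},{"fingers": 1,"linear": [0,0,0],"turn": [0,0,0]}]}}

```text
t: 2.52
tool_pos: [539.9, -132.2, 85.1]
orientation: [0.983, 0.167, 0.069, 0.014]
ft_force: [-1.1, 0.9, 0.3]
opening: 85.8
```

```bash
python3 e.py .35 7
```

```text
2.525 [ 539.9 -132.2   85.1] [-0.28  0.5   1.96  0.07  0.55  0.9 ] [-1.1  0.9  0.3] [ 0.01  0.11 -0.01] 85.77609443153882
dist 1.8 rv [ 0.002 -0.001 -0.001] local [-0.7 -0.6  1.6] n 1
[-0.0007 -0.0006  0.0016] [ 0.0024 -0.0009 -0.0014]
```

Within 2 mm of the target, so I'll close gently.

Request:
{"fn": "servo_tool", "kwargs": {"commands": [{"fingers": 0,"linear": [0,0,0.001],"turn": [0,0,0]},{"fingers": -0.3,"linear": [0,0,0],"turn": [0,0,0]},{"fingers": -1,"linear": [0,0,0],"turn": [0,0,0]},{"fingers": -1,"linear": [0,0,0],"turn": [0,0,0]},{"fingers": -1,"linear": [0,0,0],"turn": [0,0,0]}], "grip_force": 25}}

```text
t: 3.15
tool_pos: [540.4, -132.2, 84.9]
orientation: [0.983, 0.167, 0.07, 0.014]
ft_force: [-0.1, -0.2, -1.1]
opening: 39.1
```

```bash
python3 e.py .35 7;python3 - <<'E'
from h import *
p,d=manip.grab_frame('wrist');cv2.imwrite('pics/w2.png',p[:,:,::-1])
E
```

```text
3.15 [ 540.4 -132.2   84.9] [-0.28  0.5   1.96  0.07  0.55  0.9 ] [-0.1 -0.2 -1.1] [-0.03  0.1  -0.01] 39.063834799428015
dist 1.8 rv [ 0.003 -0.002 -0.001] local [-1.1 -0.7  1.3] n 1
[-0.0011 -0.0007  0.0013] [ 0.003  -0.0018 -0.001 ]
```

View pics/w2.png

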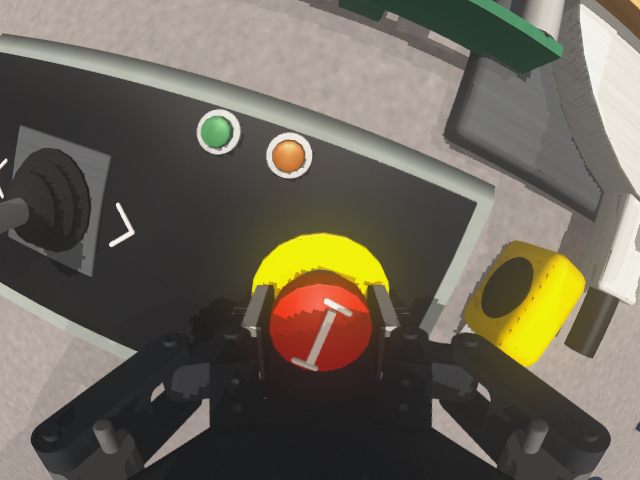

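The head is gripped at a 39 mm opening, centred between the pads near (320,320). I'll turn clockwise (+z of the tool) while climbing.

Request:
{"fn": "servo_tool", "kwargs": {"commands": [{"fingers": -1,"linear": [0,0,-0.0007],"turn": [0,0,0.09]},{"fingers": -1,"linear": [0,0,-0.0007],"turn": [0,0,0.09]},{"fingers": -1,"linear": [0,0,-0.0007],"turn": [0,0,0.09]},{"fingers": -1,"linear": [0,0,-0.0007],"turn": [0,0,0.09]},{"fingers": -1,"linear": [0,0,-0.0007],"turn": [0,0,0.09]},{"fingers": -1,"linear": [0,0,-0.0007],"turn": [0,0,0.09]}]}}

```text
t: 3.95
tool_pos: [539.8, -132.7, 89.2]
orientation: [0.992, -0.109, 0.071, -0.005]
ft_force: [0.2, -1.4, 0.4]
opening: 38.9
```

```bash
python3 e.py -.35 12.6
```

```text
3.95 [ 539.8 -132.7   89.2] [-0.28  0.49  1.96  0.07  0.56  1.45] [ 0.2 -1.4  0.4] [-0.15  0.16  0.06] 38.88313969689679
dist 1.6 rv [ 0.002 -0.004  0.144] local [-1.5 -0.5  0.1] n 1
[-0.0015 -0.0005  0.0001] [ 0.0022 -0.0036  0.1436]
```

Request:
{"fn": "servo_tool", "kwargs": {"commands": [{"fingers": -1,"linear": [0,0,-0.0006],"turn": [0,0,0.07]},{"fingers": -1,"linear": [0,0,-0.0006],"turn": [0,0,0.07]},{"fingers": -1,"linear": [0,0,0],"turn": [0,0,0.05]},{"fingers": -1,"linear": [0,0,0],"turn": [0,0,0.03]},{"fingers": -1,"linear": [0,0,0],"turn": [0,0,0]}]}}

```text
t: 4.58
tool_pos: [539.5, -132.8, 90.4]
orientation: [0.973, -0.219, 0.07, -0.013]
ft_force: [-0.2, -0.1, 0.6]
opening: 39.2
```

```bash
python3 e.py -.35 12.6
```

```text
4.575 [ 539.5 -132.8   90.4] [-0.28  0.49  1.96  0.06  0.56  1.68] [-0.2 -0.1  0.6] [-0.06  0.14  0.15] 39.22235282815264
dist 2.0 rv [ 0.003 -0.004 -0.081] local [-1.5 -0.3  1.3] n 1
[-0.0015 -0.0003  0.0013] [ 0.0027 -0.0037 -0.0808]
```

The tool has turned 0.78 rad and the moment is rising (0.15 N m), which looks like the end stop. I'll open, retreat and check.

Request:
{"fn": "servo_tool", "kwargs": {"commands": [{"fingers": 0.3,"linear": [0,0,0],"turn": [0,0,0]},{"fingers": 1,"linear": [0,0,0],"turn": [0,0,0]},{"fingers": 1,"linear": [0,0,0],"turn": [0,0,0]},{"fingers": 1,"linear": [0,0,-0.03],"turn": [0,0,0]},{"fingers": 1,"linear": [0,0,-0.05],"turn": [0,0,0]},{"fingers": 0,"linear": [0,0,-0.05],"turn": [0,0,0]},{"fingers": -1,"linear": [0,0,0],"turn": [0,0,0]}]}}

```text
t: 5.45
tool_pos: [520.6, -132.1, 222.0]
orientation: [0.973, -0.22, 0.069, -0.013]
ft_force: [0.4, 0.6, 0.0]
opening: 51.8
```

```bash
python3 e.py -.35 12.6;python3 - <<'E'
from h import *
p,d=manip.grab_frame('wrist');cv2.imwrite('pics/w3.png',p[:,:,::-1])
p,d=manip.grab_frame('scene');cm=manip.camera_model('scene')
hsv=cv2.cvtColor(p,cv2.COLOR_RGB2HSV);H,S,V=[hsv[...,i].astype(int) for i in range(3)]
yy,xx=np.mgrid[:480,:640]
m=((H<8)|(H>172))&(S>130)&(V>80)&(xx>245)&(xx<278)&(yy>165)&(yy<198)
X,uv=cloud(cm,d,m);h=(X-ESTOP)@nn;print(uv.min(0),uv.max(0),np.percentile(h,[10,50,90,97]))
z=np.load('scene0.npz');p,d=z['p'],z['d']
hsv=cv2.cvtColor(p,cv2.COLOR_RGB2HSV);H,S,V=[hsv[...,i].astype(int) for i in range(3)]
m=((H<8)|(H>172))&(S>130)&(V>80)&(xx>245)&(xx<278)&(yy>165)&(yy<198)
X,uv=cloud(cm,d,m);h=(X-ESTOP)@nn;print('before',uv.min(0),uv.max(0),np.percentile(h,[10,50,90,97]))
E
```

```text
5.45 [ 520.6 -132.1  222. ] [-0.29  0.25  1.92  0.05  0.83  1.69] [0.4 0.6 0. ] [-0.02  0.1  -0.02] 51.751200430056315
dist 134.2 rv [ 0.002 -0.002 -0.082] local [ -1.2  -0.4 134.2] n 3
[-0.0004 -0.0001  0.0447] [ 0.0008 -0.0007 -0.0272]
[-0.0004 -0.0001  0.0447] [ 0.0008 -0.0007 -0.0272]
[-0.0003 -0.0001  0.0447] [ 0.0008 -0.0007 -0.0272]
[253 172] [267 184] [28.46156032 36.00563286 40.24914396 42.44700867]
before [253 173] [267 185] [21.92263223 30.88182791 35.13461741 36.2664607 ]
```

View pics/w3.png

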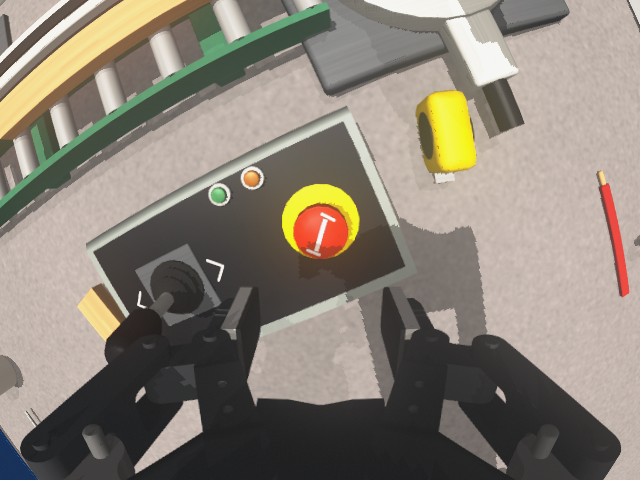

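The head rose about 5.5 mm (5.1, 5.1 and 6.2 mm at the percentiles), and its white mark turned along with the gripper, so it is fully released. Next I'll go to the left side of the stick.

```bash
cat > s.py <<'E'
from h import *
import sys
h,l=float(sys.argv[1]),float(sys.argv[2])
R=rot(-nn,le)
o=manip.get_obs(); q=o['tool_pos']-PIV
print(o['t'],o['tool_pos'].round(1),'up/left/normal',(q@up).round(1),(q@le).round(1),(q@nn).round(1),o['joints'].round(2),o['ft_force'].round(1),'Fright',(-o['ft_force']@le).round(1),o['opening'].round(1))
if len(sys.argv)>3: rows(PIV+nn*h+le*l,R,s=o)
E
python3 s.py 170 45 1
```

```text
Traceback (most recent call last):
  File "s.py", line 6, in <module>
    print(o['t'],o['tool_pos'].round(1),'up/left/normal',(q@up).round(1),(q@le).round(1),(q@nn).round(1),o['joints'].round(2),o['ft_force'].round(1),'Fright',(-o['ft_force']@le).round(1),o['opening'].round(1))
                                                                                                                                                                                           ^^^^^^^^^^^^^^^^^^
AttributeError: 'float' object has no attribute 'round'
```

```bash
sed -i "s/,o\['opening'\].round(1))/,o['opening'])/" s.py
python3 s.py 170 45 1
```

```text
5.55 [ 518.7 -131.5  218.4] up/left/normal -0.5 -139.0 143.3 [-0.29  0.25  1.92  0.05  0.83  1.69] [-0.9  0.3 -0.5] Fright -0.2 36.123385147878444
dist 185.9 rv [-2.000e-03  6.000e-03 -2.003e+00] local [ -76.7 -167.2  -26.8] n 12
[-0.0064 -0.0139 -0.0022] [-0.0002  0.0005 -0.1669]
[-0.004  -0.0148 -0.0022] [-0.0002  0.0005 -0.1669]
[-0.0015 -0.0153 -0.0022] [-0.0002  0.0005 -0.1669]
[ 0.0011 -0.0153 -0.0022] [-0.0002  0.0005 -0.1669]
[ 0.0036 -0.0149 -0.0022] [-0.0002  0.0005 -0.1669]
[ 0.006  -0.0141 -0.0022] [-0.0002  0.0005 -0.1669]
[ 0.0083 -0.0129 -0.0022] [-0.0002  0.0005 -0.1669]
[ 0.0103 -0.0113 -0.0022] [-0.0002  0.0005 -0.1669]
[ 0.0121 -0.0095 -0.0022] [-0.0002  0.0005 -0.1669]
[ 0.0135 -0.0073 -0.0022] [-0.0002  0.0005 -0.1669]
[ 0.0145 -0.005  -0.0022] [-0.0002  0.0005 -0.1669]
[ 0.0151 -0.0025 -0.0022] [-0.0002  0.0005 -0.1669]
```

Request:
{"fn": "servo_tool", "kwargs": {"commands": [{"fingers": -1,"linear": [-0.006,-0.014,-0.008],"turn": [0,0,-0.17]},{"fingers": -1,"linear": [-0.004,-0.015,-0.008],"turn": [0,0,-0.17]},{"fingers": -1,"linear": [-0.0015,-0.015,-0.005],"turn": [0,0,-0.17]},{"fingers": -1,"linear": [0.001,-0.015,-0.004],"turn": [0,0,-0.17]},{"fingers": -1,"linear": [0.0035,-0.015,-0.002],"turn": [0,0,-0.17]},{"fingers": -1,"linear": [0.006,-0.014,0],"turn": [0,0,-0.17]},{"fingers": -1,"linear": [0.008,-0.013,0],"turn": [0,0,-0.17]},{"fingers": -1,"linear": [0.01,-0.011,0],"turn": [0,0,-0.17]}]}}

```text
t: 6.55
tool_pos: [505.9, -5.6, 230.0]
orientation: [0.886, 0.46, 0.048, 0.024]
ft_force: [0.3, 0.1, -0.2]
opening: -0.3
```

```bash
python3 s.py 170 45 1
```

```text
6.55 [505.9  -5.6 230. ] up/left/normal -13.0 -13.4 156.8 [-0.04  0.2   1.96  0.01  0.87  0.57] [ 0.3  0.1 -0.2] Fright -0.1 -0.2599077517100059
dist 61.2 rv [-0.031  0.007 -0.601] local [ 55.3 -22.6 -13.3] n 4
[ 0.0138 -0.0057 -0.0033] [-0.0078  0.0017 -0.1502]
[ 0.0145 -0.0035 -0.0033] [-0.0078  0.0017 -0.1502]
[ 0.0149 -0.0013 -0.0033] [-0.0078  0.0017 -0.1502]
[ 0.0149  0.001  -0.0033] [-0.0078  0.0017 -0.1502]
```

Request:
{"fn": "servo_tool", "kwargs": {"commands": [{"fingers": -1,"linear": [0.014,-0.006,-0.003],"turn": [-0.008,0.002,-0.15]},{"fingers": -1,"linear": [0.015,-0.0035,-0.003],"turn": [-0.008,0.002,-0.15]},{"fingers": -1,"linear": [0.015,-0.001,0],"turn": [-0.008,0.002,-0.15]},{"fingers": -1,"linear": [0.015,0.001,0],"turn": [-0.008,0.002,-0.15]},{"fingers": -1,"linear": [0,0,0],"turn": [0,0,0]}]}}

```text
t: 7.18
tool_pos: [513.9, 56.3, 227.4]
orientation: [0.703, 0.709, 0.043, 0.044]
ft_force: [0.4, -0.2, 0.4]
opening: -0.2
```

```bash
python3 s.py 85 45 1;python3 - <<'E'
from h import *
p,d=manip.grab_frame('wrist');cv2.imwrite('pics/w4.png',p[:,:,::-1])
E
```

```text
7.175 [513.9  56.3 227.4] up/left/normal -6.2 48.7 153.2 [ 0.09  0.22  1.95 -0.02  0.85  0.1 ] [ 0.4 -0.2  0.4] Fright 0.2 -0.22853224216770815
dist 68.7 rv [-0.016 -0.001  0.021] local [-3.9  7.2 68.2] n 2
[-0.0019  0.0036  0.0341] [-0.0079 -0.0003  0.0104]
[-0.0019  0.0034  0.0341] [-0.0079 -0.0003  0.0104]
```

View pics/w4.png

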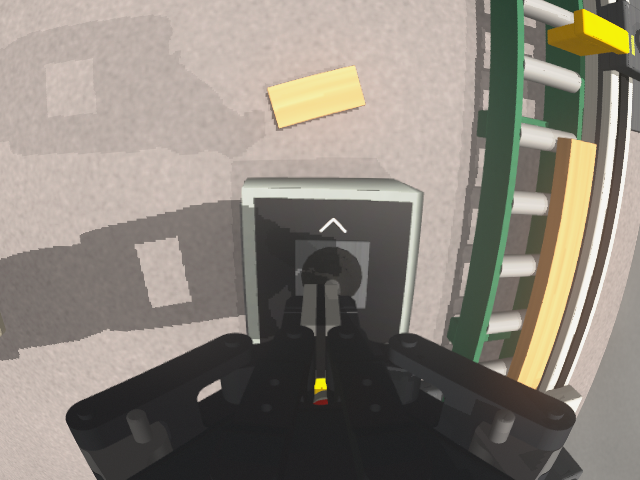

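The wrist view shows the fingers shut and aligned left of the stick foot (332,270), with the stop at (590,35) and the batten end at (575,140). I'll descend beside the grip and baseline the gap in the top view.

Request:
{"fn": "servo_tool", "kwargs": {"commands": [{"fingers": -1,"linear": [-0.002,0.004,0.03],"turn": [-0.008,0,0.01]},{"fingers": -1,"linear": [-0.002,0.003,0.03],"turn": [-0.008,0,0.01]},{"fingers": -1,"linear": [0,0,0.008],"turn": [0,0,0]},{"fingers": -1,"linear": [0,0,0],"turn": [0,0,0]}]}}

```text
t: 7.72
tool_pos: [528.7, 49.8, 157.5]
orientation: [0.714, 0.697, 0.048, 0.048]
ft_force: [0.7, 0.6, 0.2]
opening: 0.3
```

```bash
cat > gap.py <<'E'
from h import *
import sys
cm=manip.camera_model('top')
def edges(p,ybat=None):
    hsv=cv2.cvtColor(p,cv2.COLOR_RGB2HSV);H,S,V=[hsv[...,i].astype(int) for i in range(3)]
    g=p.astype(float); 
    # yellow stop: right edge of saturated yellow per row; batten: left edge; subpixel on blue/sat profile
    w=p[:,:,0].astype(float)-p[:,:,2]
    ss=[];bb=[]
    for v in range(178,192):
        r=w[v]
        yel=np.nonzero((H[v]>22)&(H[v]<36)&(S[v]>170)&(V[v]>80)&(np.arange(640)>200)&(np.arange(640)<420))[0]
        if len(yel)<4: continue
        e=yel.max(); hi=np.median(r[yel]); 
        # subpixel falling half-level
        lo=np.median(r[e+4:e+7]); t=(hi+lo)/2
        k=e-2
        while r[k]>=t: k+=1
        ss.append((k-1+(r[k-1]-t)/(r[k-1]-r[k]),v))
        hi=np.median(r[330:380]); k=360
        lo=20; t=(hi+lo)/2
        while r[k]>=t and k>e+1: k-=1
        bb.append((k+(t-r[k])/(r[k+1]-r[k]),v))
    return np.array(ss),np.array(bb)
def report(p,tag=''):
    s,b=edges(p)
    e1=np.array([0,0,1.])
    S_=onplane(cm,s,e1,112.)[:,1]; S2=onplane(cm,s,e1,140.)[:,1]; B=onplane(cm,b,e1,96.)[:,1]
    print(tag,'px stop',np.median(s[:,0]).round(2),'bat',np.median(b[:,0]).round(2),'stopR y@112',np.median(S_).round(1),'@140',np.median(S2).round(1),'bat y',np.median(B).round(1),'gap',(np.median(S_)-np.median(B)).round(1),(np.median(S2)-np.median(B)).round(1),'spread',np.ptp(s[:,0]).round(2),np.ptp(b[:,0]).round(2))
if __name__=='__main__':
    report(np.load('top0.npz')['p'],'t0')
    t=manip.get_obs()['t'];p,d=manip.grab_frame('top');report(p,'now %.2f'%t)
    if len(sys.argv)>1: cv2.imwrite(sys.argv[1],cv2.resize(p[150:215,240:400,::-1],None,fx=5,fy=5,interpolation=cv2.INTER_CUBIC))
E
python3 gap.py pics/g1.png;python3 s.py 85 45 1
```

```text
t0 px stop 268.73 bat 308.59 stopR y@112 228.8 @140 225.6 bat y 136.6 gap 92.1 88.9 spread 0.65 51.48
now 7.72 px stop 268.73 bat 308.6 stopR y@112 228.8 @140 225.6 bat y 136.6 gap 92.2 89.0 spread 0.65 53.46
7.775 [528.8  49.8 157.9] up/left/normal -1.0 42.4 82.3 [ 0.08  0.34  1.98 -0.02  0.69  0.12] [ 0.6 -0.7 -0.4] Fright 0.7 0.048989454870996894
dist 3.8 rv [-0.003  0.001 -0.013] local [ 2.6  1.  -2.6] n 1
[ 0.0026  0.001  -0.0026] [-0.0029  0.0006 -0.0127]
```

View pics/g1.png

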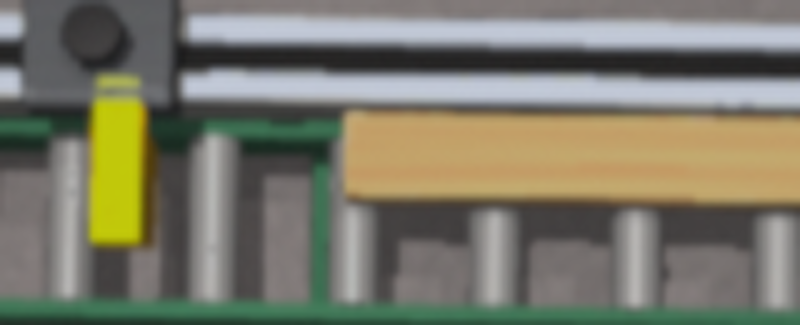

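The top view shows the stop's top edge at px 268.7 with a thin dark right face beside it, and the batten end at 308.6. The gap is about 90 mm. Now the push, in steps with checks.

Request:
{"fn": "servo_tool", "kwargs": {"commands": [{"fingers": -1,"linear": [-0.008,0.001,-0.002],"turn": [0,0,-0.01]},{"fingers": -1,"linear": [-0.008,0,0],"turn": [0,0,0]},{"fingers": -1,"linear": [-0.007,0,0],"turn": [0,0,0]},{"fingers": -1,"linear": [-0.006,0,0],"turn": [0,0,0]},{"fingers": -1,"linear": [-0.006,0,0],"turn": [0,0,0]}]}}

```text
t: 8.4
tool_pos: [529.8, 14.1, 163.1]
orientation: [0.711, 0.7, 0.05, 0.049]
ft_force: [-0.2, 7.4, -2.8]
opening: -0.1
```

```bash
python3 s.py 85 4 1;python3 gap.py
```

```text
8.4 [529.8  14.1 163.1] up/left/normal 1.1 6.6 87.3 [0.   0.33 1.98 0.   0.69 0.02] [-0.2  7.4 -2.8] Fright -7.4 -0.0648998580095071
dist 3.7 rv [ 0.001 -0.002 -0.004] local [-2.6 -1.1  2.4] n 1
[-0.0026 -0.0011  0.0024] [ 0.001  -0.0023 -0.0038]
t0 px stop 268.73 bat 308.59 stopR y@112 228.8 @140 225.6 bat y 136.6 gap 92.1 88.9 spread 0.65 51.48
now 8.40 px stop 269.18 bat 308.6 stopR y@112 227.8 @140 224.6 bat y 136.6 gap 91.2 88.0 spread 0.31 51.48
```

Request:
{"fn": "servo_tool", "kwargs": {"commands": [{"fingers": -1,"linear": [-0.004,-0.001,0.001],"turn": [0,0,0]},{"fingers": -1,"linear": [-0.001,0,0],"turn": [0,0,0]},{"fingers": -1,"linear": [0,0,0],"turn": [0,0,0]},{"fingers": -1,"linear": [0,0,0],"turn": [0,0,0]},{"fingers": -1,"linear": [0,0,0],"turn": [0,0,0]},{"fingers": -1,"linear": [0,0,0],"turn": [0,0,0]}]}}

```text
t: 9.2
tool_pos: [529.8, 11.9, 163.0]
orientation: [0.712, 0.698, 0.054, 0.047]
ft_force: [0.7, 6.6, -0.9]
opening: 0.3
```

```bash
python3 s.py 85 2 1;python3 gap.py; python3 - <<'E'
from h import *
p,d=manip.grab_frame('wrist');cv2.imwrite('pics/w5.png',p[:,:,::-1])
E
```

```text
9.2 [529.8  11.9 163. ] up/left/normal 1.1 4.4 87.2 [-0.01  0.33  1.98  0.01  0.69  0.  ] [ 0.7  6.6 -0.9] Fright -6.6 0.29220714130013825
dist 3.5 rv [ 0.004 -0.01  -0.008] local [-2.5 -1.1  2.2] n 1
[-0.0025 -0.0011  0.0022] [ 0.004  -0.0097 -0.0079]
t0 px stop 268.73 bat 308.59 stopR y@112 228.8 @140 225.6 bat y 136.6 gap 92.1 88.9 spread 0.65 51.48
now 9.20 px stop 273.05 bat 308.59 stopR y@112 218.7 @140 215.8 bat y 136.6 gap 82.1 79.2 spread 0.62 51.73
```

View pics/w5.png

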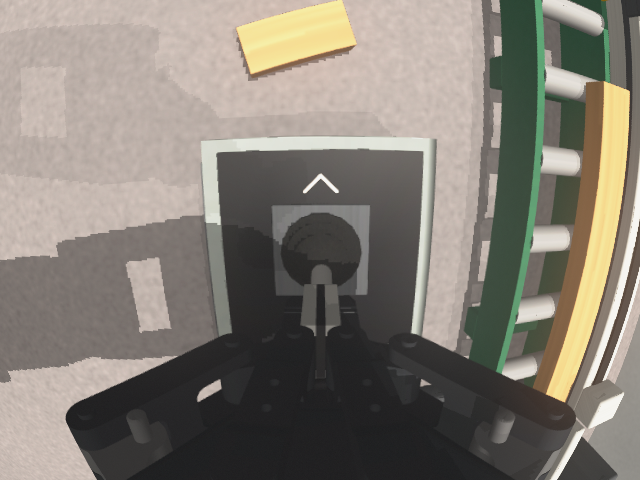

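The wrist view shows the stick tilted right and the batten end at (607,85). The stop runs at about 11 mm/s, so I'll keep holding.

Request:
{"fn": "servo_tool", "kwargs": {"commands": [{"fingers": -1,"linear": [-0.001,-0.001,0.001],"turn": [0,0,0]},{"fingers": -1,"linear": [-0.001,0,0],"turn": [0,0,0]},{"fingers": -1,"linear": [0,0,0],"turn": [0,0,0]},{"fingers": -1,"linear": [0,0,0],"turn": [0,0,0]},{"fingers": -1,"linear": [0,0,0],"turn": [0,0,0]},{"fingers": -1,"linear": [0,0,0],"turn": [0,0,0]},{"fingers": -1,"linear": [0,0,0],"turn": [0,0,0]},{"fingers": -1,"linear": [0,0,0],"turn": [0,0,0]}]}}

```text
t: 10.3
tool_pos: [529.8, 14.2, 163.2]
orientation: [0.713, 0.697, 0.058, 0.045]
ft_force: [0.1, 6.9, 0.2]
opening: 0.0
```

```bash
python3 s.py 85 2;python3 gap.py
```

```text
10.3 [529.8  14.2 163.2] up/left/normal 1.1 6.7 87.4 [-0.01  0.33  1.99  0.03  0.68 -0.  ] [0.1 6.9 0.2] Fright -6.9 0.030925019380280874
t0 px stop 268.73 bat 308.59 stopR y@112 228.8 @140 225.6 bat y 136.6 gap 92.1 88.9 spread 0.65 51.48
now 10.30 px stop 278.2 bat 308.6 stopR y@112 206.8 @140 204.1 bat y 136.6 gap 70.2 67.5 spread 0.14 51.47
```

Request:
{"fn": "servo_tool", "kwargs": {"commands": [{"fingers": -1,"linear": [0,0,0],"turn": [0,0,0]},{"fingers": -1,"linear": [0,0,0],"turn": [0,0,0]},{"fingers": -1,"linear": [0,0,0],"turn": [0,0,0]},{"fingers": -1,"linear": [0,0,0],"turn": [0,0,0]},{"fingers": -1,"linear": [0,0,0],"turn": [0,0,0]},{"fingers": -1,"linear": [0,0,0],"turn": [0,0,0]},{"fingers": -1,"linear": [0,0,0],"turn": [0,0,0]},{"fingers": -1,"linear": [0,0,0],"turn": [0,0,0]}]}}

```text
t: 11.35
tool_pos: [529.8, 17.0, 163.4]
orientation: [0.714, 0.696, 0.061, 0.043]
ft_force: [-0.4, 4.9, -1.0]
opening: -0.1
```

```bash
python3 s.py 85 2;python3 gap.py
```

```text
11.35 [529.8  17.  163.4] up/left/normal 1.1 9.6 87.5 [-0.    0.33  1.99  0.04  0.68 -0.01] [-0.4  4.9 -1. ] Fright -4.9 -0.12890053919228597
t0 px stop 268.73 bat 308.59 stopR y@112 228.8 @140 225.6 bat y 136.6 gap 92.1 88.9 spread 0.65 51.48
now 11.35 px stop 281.99 bat 308.59 stopR y@112 197.9 @140 195.5 bat y 136.6 gap 61.3 58.9 spread 0.34 51.97
```

The spring pushes the tool back about 0.35 mm per row, so I'll compensate.

Request:
{"fn": "servo_tool", "kwargs": {"commands": [{"fingers": -1,"linear": [-0.005,0,0],"turn": [0,0,0]},{"fingers": -1,"linear": [-0.001,0,0],"turn": [0,0,0]},{"fingers": -1,"linear": [-0.001,0,0],"turn": [0,0,0]},{"fingers": -1,"linear": [-0.0005,0,0],"turn": [0,0,0]},{"fingers": -1,"linear": [-0.0005,0,0],"turn": [0,0,0]},{"fingers": -1,"linear": [-0.0005,0,0],"turn": [0,0,0]},{"fingers": -1,"linear": [-0.0005,0,0],"turn": [0,0,0]},{"fingers": -1,"linear": [-0.0005,0,0],"turn": [0,0,0]}]}}

```text
t: 12.4
tool_pos: [529.8, 11.6, 163.3]
orientation: [0.715, 0.695, 0.065, 0.04]
ft_force: [0.2, 7.4, -0.8]
opening: -0.0
```

```bash
python3 s.py 85 2 1;python3 gap.py
```

```text
12.4 [529.8  11.6 163.3] up/left/normal 1.2 4.2 87.4 [-0.02  0.33  1.99  0.06  0.68 -0.03] [ 0.2  7.4 -0.8] Fright -7.4 -0.0012147191911363764
dist 3.5 rv [ 0.009 -0.034 -0.019] local [-2.3 -1.1  2.4] n 1
[-0.0023 -0.0011  0.0024] [ 0.0088 -0.0344 -0.0188]
t0 px stop 268.73 bat 308.59 stopR y@112 228.8 @140 225.6 bat y 136.6 gap 92.1 88.9 spread 0.65 51.48
now 12.40 px stop 288.3 bat 308.59 stopR y@112 183.3 @140 181.2 bat y 136.6 gap 46.7 44.6 spread 0.55 51.96
```

Request:
{"fn": "servo_tool", "kwargs": {"commands": [{"fingers": -1,"linear": [-0.0005,0,0],"turn": [0,-0.004,-0.002]},{"fingers": -1,"linear": [-0.0005,0,0],"turn": [0,-0.004,-0.002]},{"fingers": -1,"linear": [-0.0005,0,0],"turn": [0,-0.004,-0.002]},{"fingers": -1,"linear": [-0.0005,0,0],"turn": [0,-0.004,-0.002]},{"fingers": -1,"linear": [-0.0005,0,0],"turn": [0,-0.004,-0.002]},{"fingers": -1,"linear": [-0.0005,0,0],"turn": [0,-0.004,-0.002]},{"fingers": -1,"linear": [-0.0005,0,0],"turn": [0,-0.004,-0.002]},{"fingers": -1,"linear": [-0.0005,0,0],"turn": [0,-0.004,-0.002]}]}}

```text
t: 13.45
tool_pos: [529.8, 11.7, 163.0]
orientation: [0.711, 0.699, 0.056, 0.049]
ft_force: [-0.0, 6.8, -1.5]
opening: 0.0
```

```bash
python3 s.py 85 2 1;python3 gap.py pics/g2.png; python3 - <<'E'
from h import *
p,d=manip.grab_frame('wrist');cv2.imwrite('pics/w6.png',p[:,:,::-1])
E
```

```text
13.45 [529.8  11.7 163. ] up/left/normal 1.1 4.3 87.2 [-0.01  0.33  1.99  0.01  0.68  0.  ] [-0.   6.8 -1.5] Fright -6.8 0.020409359147875304
dist 3.4 rv [ 0.009 -0.01  -0.006] local [-2.3 -1.1  2.2] n 1
[-0.0023 -0.0011  0.0022] [ 0.0093 -0.0101 -0.0063]
t0 px stop 268.73 bat 308.59 stopR y@112 228.8 @140 225.6 bat y 136.6 gap 92.1 88.9 spread 0.65 51.48
now 13.45 px stop 296.88 bat 308.59 stopR y@112 163.3 @140 161.7 bat y 136.6 gap 26.7 25.1 spread 0.37 51.48
```

View pics/g2.png

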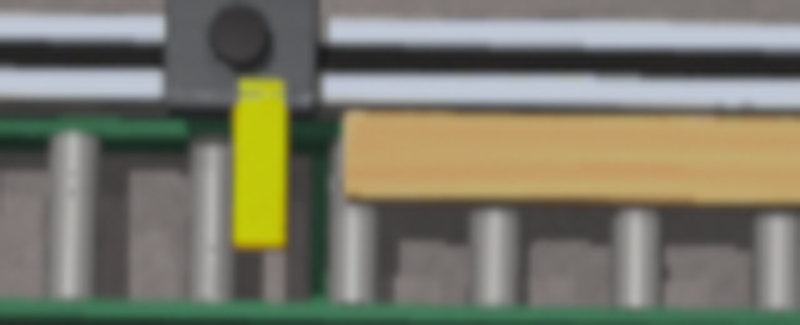

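View pics/w6.png

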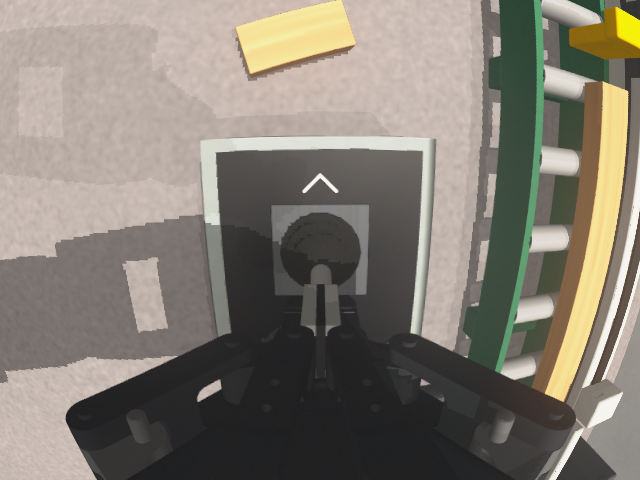

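The stop is now at px 296.9 with about 25 mm left, at roughly 19 mm/s. I'll ease the stick back to slow it.

Request:
{"fn": "servo_tool", "kwargs": {"commands": [{"fingers": -1,"linear": [0.004,0,0],"turn": [0,0,0]},{"fingers": -1,"linear": [0.001,0,0],"turn": [0,0,0]},{"fingers": -1,"linear": [-0.0005,0,0],"turn": [0,0,0]}]}}

```text
t: 13.92
tool_pos: [529.8, 17.1, 163.2]
orientation: [0.712, 0.699, 0.057, 0.049]
ft_force: [-1.5, 5.0, -0.1]
opening: -0.3
```

```bash
python3 s.py 85 2 1;python3 gap.py pics/g3.png
```

```text
13.925 [529.8  17.1 163.2] up/left/normal 1.1 9.7 87.4 [0.   0.33 1.99 0.01 0.68 0.01] [-1.5  5.  -0.1] Fright -5.0 -0.3492446728061218
dist 8.2 rv [ 0.01  -0.012 -0.007] local [-7.7 -1.1  2.4] n 1
[-0.0077 -0.0011  0.0024] [ 0.0096 -0.0117 -0.0069]
t0 px stop 268.73 bat 308.59 stopR y@112 228.8 @140 225.6 bat y 136.6 gap 92.1 88.9 spread 0.65 51.48
now 13.93 px stop 300.87 bat 308.6 stopR y@112 154.0 @140 152.6 bat y 136.6 gap 17.4 16.0 spread 0.27 51.98
```

Request:
{"fn": "servo_tool", "kwargs": {"commands": [{"fingers": -1,"linear": [0,0,0],"turn": [0,0,0]},{"fingers": -1,"linear": [0,0,0],"turn": [0,0,0]},{"fingers": -1,"linear": [0,0,0],"turn": [0,0,0]},{"fingers": -1,"linear": [0.0005,0,0],"turn": [0,0,0]}]}}

```text
t: 14.48
tool_pos: [529.8, 17.7, 163.3]
orientation: [0.712, 0.698, 0.057, 0.049]
ft_force: [-0.2, 4.5, -0.5]
opening: -0.4
```

```bash
python3 s.py 85 2;python3 gap.py
```

```text
14.475 [529.8  17.7 163.3] up/left/normal 1.1 10.3 87.4 [0.01 0.33 1.99 0.02 0.68 0.01] [-0.2  4.5 -0.5] Fright -4.5 -0.3524722409544596
t0 px stop 268.73 bat 308.59 stopR y@112 228.8 @140 225.6 bat y 136.6 gap 92.1 88.9 spread 0.65 51.48
now 14.47 px stop 303.54 bat 308.41 stopR y@112 147.9 @140 146.6 bat y nan gap nan nan spread 0.42 infgap.py:23: RuntimeWarning: divide by zero encountered in scalar divide
  bb.append((k+(t-r[k])/(r[k+1]-r[k]),v))
h.py:9: RuntimeWarning: invalid value encountered in matmul
  r=np.c_[(uv[:,0]-cm['cx'])/cm['fx'],(uv[:,1]-cm['cy'])/cm['fy'],np.ones(len(uv))]@cm['R']
h.py:10: RuntimeWarning: invalid value encountered in matmul
  o=-cm['R'].T@cm['t']; s=(c-o@n)/(r@n)
```

About 10 mm remains, so I'll let go now and nudge after a careful measurement at rest.

Request:
{"fn": "servo_tool", "kwargs": {"commands": [{"fingers": -1,"linear": [0.02,0,0],"turn": [0,0,0]},{"fingers": -1,"linear": [0.008,0,0],"turn": [0,0,0]},{"fingers": -1,"linear": [0,0,0],"turn": [0,0,0]},{"fingers": -1,"linear": [0,0,0],"turn": [0,0,0]}]}}

```text
t: 15.02
tool_pos: [530.7, 44.4, 163.8]
orientation: [0.711, 0.699, 0.056, 0.05]
ft_force: [-0.7, 0.2, 0.6]
opening: 0.0
```

```bash
sed -i 's/np.median(b\[:,0\])/np.nanmedian(b[:,0])/; s/np.median(B)/np.nanmedian(B)/g' gap.py; python3 s.py 85 25 1;python3 gap.py pics/g4.png 2>/dev/null; python3 - <<'E'
from h import *
p,d=manip.grab_frame('wrist');cv2.imwrite('pics/w7.png',cv2.resize(p[0:150,490:640,::-1],None,fx=5,fy=4,interpolation=cv2.INTER_CUBIC))
p,d=manip.grab_frame('scene');cv2.imwrite('pics/s7.png',cv2.resize(p[260:340,270:380,::-1],None,fx=7,fy=7,interpolation=cv2.INTER_CUBIC))
E
```

```text
15.025 [530.7  44.4 163.8] up/left/normal 1.7 36.9 87.9 [ 0.06  0.33  1.98 -0.    0.68  0.08] [-0.7  0.2  0.6] Fright -0.2 0.030979068553393264
dist 12.4 rv [ 0.01  -0.01  -0.006] local [-12.   -1.7   2.8] n 1
[-0.012  -0.0017  0.0028] [ 0.0104 -0.0096 -0.0065]
t0 px stop 268.73 bat 308.59 stopR y@112 228.8 @140 225.6 bat y 136.6 gap 92.1 88.9 spread 0.65 51.48
now 15.03 px stop 304.38 bat 308.41 stopR y@112 145.8 @140 144.6 bat y 137.0 gap 8.8 7.5 spread 0.51 50.65
```

View pics/g4.png

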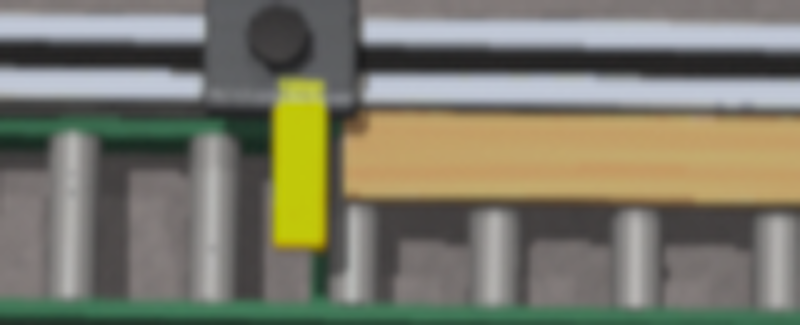

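View pics/w7.png

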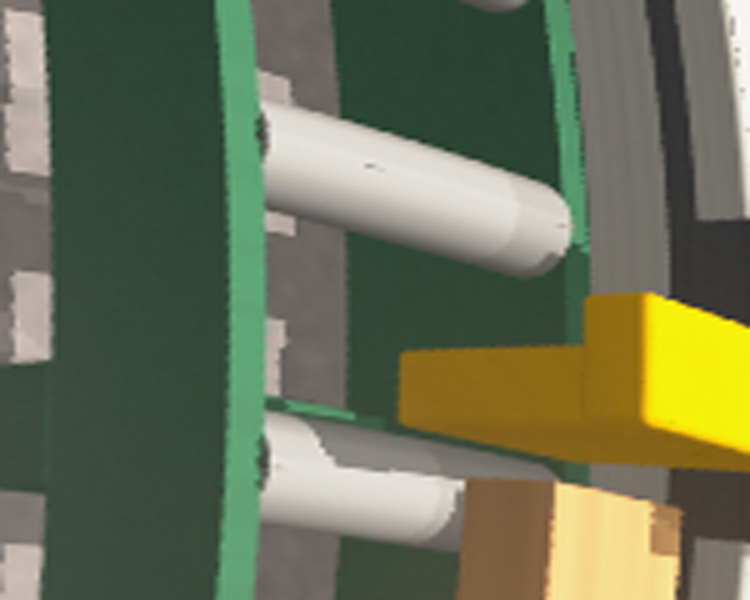

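View pics/s7.png

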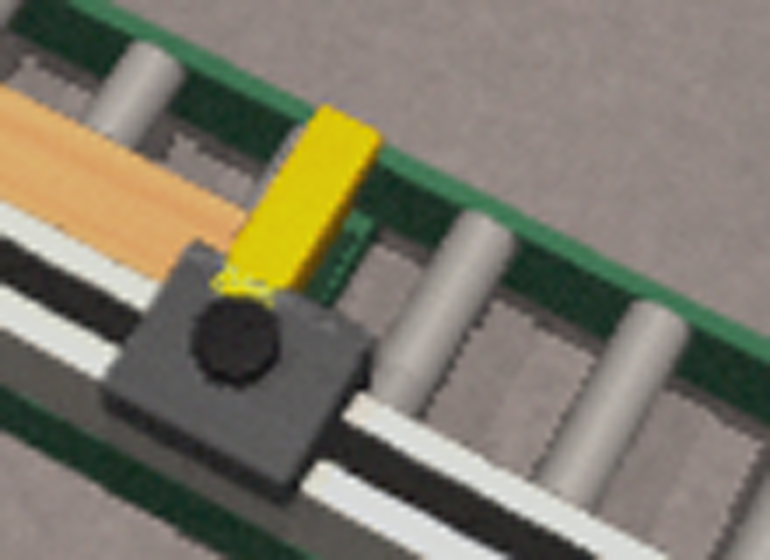

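The stop is at rest with a gap of roughly 7.5 mm by the top view (stop top edge at z 140). The wrist crop shows the stop's lower front corner at (570,106) and the batten's corners at (601,120) and (584,119.5). I'll cross-check with those.

```bash
cat > wr.py <<'E'
from h import *
def wray(o,uv):
    cm=manip.camera_model('wrist');T=cm['tool_from_camera']
    uv=np.array(uv,float)-[cm['cx'],cm['cy']];r=np.hypot(*uv);th=r/cm['fx']
    ray=np.r_[uv/r*np.sin(th),np.cos(th)];Rw=Ro.from_quat(o['orientation']).as_matrix()
    return Rw@T[:3,3]+o['tool_pos'],Rw@(T[:3,:3]@ray)
def wz(o,uv,z):
    a,b=wray(o,uv);return a+b*(z-a[2])/b[2]
E
python3 - <<'E'
from wr import *
o=manip.get_obs()
print(o['t'],wz(o,[0,0],0)*0+o['tool_pos'])
print('cam',wray(o,[320,100])[0])
for nm,uv,z in [('stop bottom corner',(570,106.25),64),('stop top corner',(618,106.25),140),('stop bottom-left corner',(570,88),64),('bat bottom',(583.5,119.5),74),('bat top',(601,120),96)]:
    print(nm,wz(o,uv,z))
E
```

```text
15.175 [530.71513023  44.36664184 163.8357632 ]
cam [510.25117233 116.27307882 305.31209439]
stop bottom corner [764.445079   148.89395095  64.        ]
stop top corner [735.73712252 145.61392915 140.        ]
stop bottom-left corner [764.58195866 165.09409542  64.        ]
bat bottom [772.2274346  138.36148118  74.        ]
bat top [770.65506933 138.53736092  96.        ]
```

The wrist estimate is 7–10 mm, which agrees. I'll give a short slow nudge.

Request:
{"fn": "servo_tool", "kwargs": {"commands": [{"fingers": -1,"linear": [-0.012,-0.001,0.001],"turn": [0,0,0]},{"fingers": -1,"linear": [-0.007,0,0],"turn": [0,0,0]},{"fingers": -1,"linear": [-0.006,0,0],"turn": [0,0,0]},{"fingers": -1,"linear": [-0.001,0,0],"turn": [0,0,0]},{"fingers": -1,"linear": [0.02,0,0],"turn": [0,0,0]},{"fingers": -1,"linear": [0.006,0,0],"turn": [0,0,0]},{"fingers": -1,"linear": [0,0,0],"turn": [0,0,0]},{"fingers": -1,"linear": [0,0,0],"turn": [0,0,0]}]}}

```text
t: 16.18
tool_pos: [529.7, 41.6, 162.6]
orientation: [0.712, 0.698, 0.056, 0.05]
ft_force: [-0.0, 0.8, -0.4]
opening: 0.1
```

```bash
python3 s.py 85 25; python3 gap.py pics/g5.png 2>/dev/null; python3 - <<'E'
from wr import *
p,d=manip.grab_frame('wrist');cv2.imwrite('pics/w8.png',cv2.resize(p[0:150,490:640,::-1],None,fx=5,fy=4,interpolation=cv2.INTER_CUBIC))
E
```

```text
16.175 [529.7  41.6 162.6] up/left/normal 0.7 34.2 86.9 [ 0.06  0.33  1.99 -0.    0.68  0.08] [-0.   0.8 -0.4] Fright -0.8 0.10904188043885832
t0 px stop 268.73 bat 308.59 stopR y@112 228.8 @140 225.6 bat y 136.6 gap 92.1 88.9 spread 0.65 51.48
now 16.18 px stop 306.34 bat 308.87 stopR y@112 141.2 @140 140.1 bat y 136.0 gap 5.2 4.1 spread 0.49 52.38
```

View pics/w8.png

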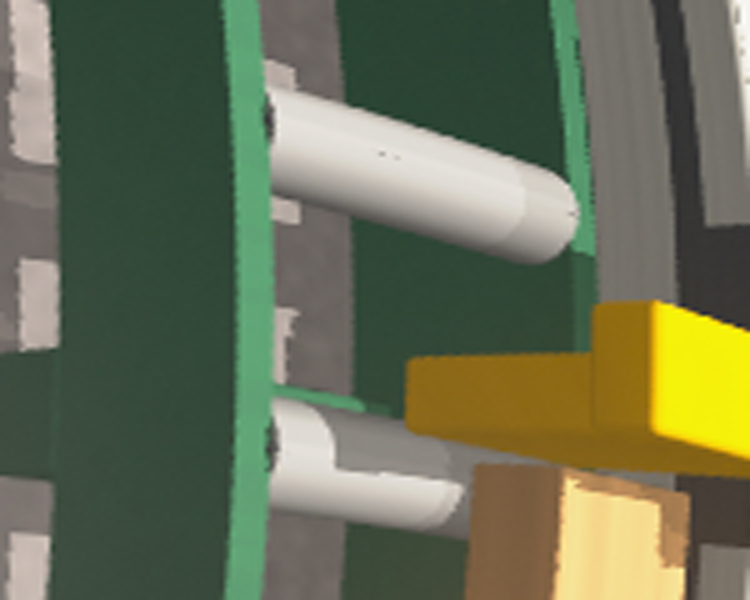

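View pics/g5.png

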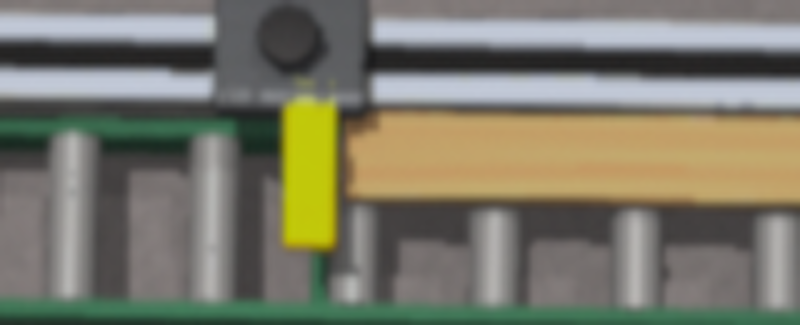

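```bash
python3 - <<'E'
from wr import *
o=manip.get_obs()
for nm,uv,z in [('stop bottom corner',(571.2,107.4),64),('s70',(571.2,107.4),70),('stop top corner',(620.3,107.5),140),('bat bottom',(585.7,116.4),74),('bat top',(602.5,116.6),96)]:
    print(nm,wz(o,uv,z).round(1))
p,d=manip.grab_frame('wrist')
cv2.imwrite('pics/w9.png',cv2.resize(p[90:135,560:640,::-1],None,fx=10,fy=10,interpolation=cv2.INTER_LINEAR))
E
```

```text
stop bottom corner [764.  144.7  64. ]
s70 [757.7 143.9  70. ]
stop top corner [736.2 141.8 140. ]
bat bottom [773.1 138.   74. ]
bat top [770.4 138.2  96. ]
```

View pics/w9.png

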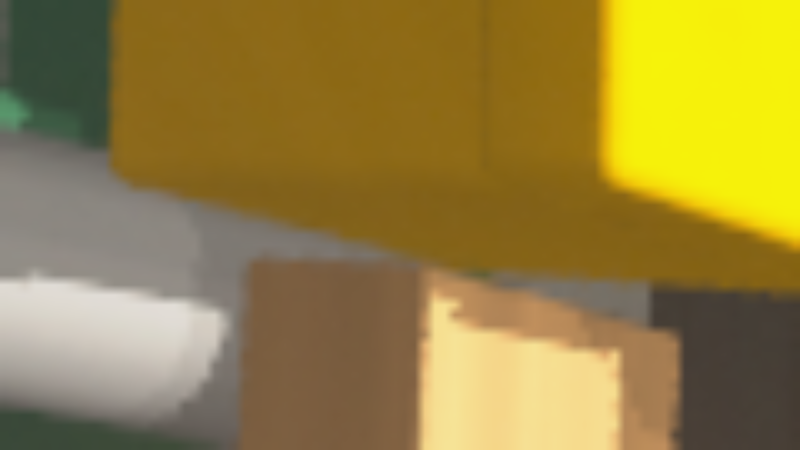

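```bash
python3 - <<'E'
from wr import *
cm=manip.camera_model('top');e=np.array([0,0,1.])
print('stop front edge',onplane(cm,[[302,199.2]],e,140),onplane(cm,[[302,199.2]],e,112),'bat front edge',onplane(cm,[[312,189.4]],e,96),'bat back',onplane(cm,[[320,172]],e,96))
z=np.load('top0.npz');d=z['d']
X=world(cm,np.array([[u,v] for v in range(172,197) for u in range(261,267)]),np.array([d[v,u] for v in range(172,197) for u in range(261,267)]));
print(np.percentile(X[:,2],[10,50,90]))
o=manip.get_obs(); a=None
for nm,uv,x in [('stop bottom',(571.8,108),None),('stop top',(620.5,108),None),('bat bottom',(585,116),1),('bat top',(602.5,116.3),1)]:
    a,b=wray(o,uv)
    for xx in ((745,751) if x is None else (760,763)):
        print(nm,xx,(a+b*(xx-a[0])/b[0]).round(1))
E
```

```text
stop front edge [[738.34104862 150.67050993 140.        ]] [[742.67750759 152.04757038 112.        ]] bat front edge [[767.86338884 128.92897     96.        ]] bat back [[808.8345902  109.31482998  96.        ]]
[133.76334647 136.84036162 139.48553434]
stop bottom 745 [745.  141.9  82.8]
stop bottom 751 [751.  142.6  77.1]
stop top 745 [745.  142.5 133.9]
stop top 751 [751.  143.3 129.6]
bat bottom 760 [760.  137.1  84.7]
bat bottom 763 [763.  137.4  82.1]
bat top 760 [760.  137.5 104.4]
bat top 763 [763.  137.7 102. ]
```

The top view gives about 3.5 mm, and the wrist rays cast to the measured x planes give 3.5–5 mm. One smaller nudge will put it safely within tolerance.

Request:
{"fn": "servo_tool", "kwargs": {"commands": [{"fingers": -1,"linear": [-0.01,0,0],"turn": [0,0,0]},{"fingers": -1,"linear": [-0.006,0,0],"turn": [0,0,0]},{"fingers": -1,"linear": [-0.004,0,0],"turn": [0,0,0]},{"fingers": -1,"linear": [0.02,0,0],"turn": [0,0,0]},{"fingers": -1,"linear": [0,0,0],"turn": [0,0,0]},{"fingers": -1,"linear": [0,0,0],"turn": [0,0,0]}]}}

```text
t: 17.08
tool_pos: [529.9, 38.9, 162.9]
orientation: [0.713, 0.697, 0.056, 0.05]
ft_force: [-0.0, -0.2, -0.2]
opening: -0.0
```

```bash
python3 s.py 85 25; python3 gap.py pics/g6.png 2>/dev/null; python3 - <<'E'
from wr import *
p,d=manip.grab_frame('wrist')
cv2.imwrite('pics/w10.png',cv2.resize(p[90:135,560:640,::-1],None,fx=10,fy=10,interpolation=cv2.INTER_LINEAR))
E
```

```text
17.075 [529.9  38.9 162.9] up/left/normal 0.9 31.5 87.1 [ 0.05  0.33  1.99 -0.    0.68  0.07] [-0.  -0.2 -0.2] Fright 0.2 -0.0490775530035755
t0 px stop 268.73 bat 308.59 stopR y@112 228.8 @140 225.6 bat y 136.6 gap 92.1 88.9 spread 0.65 51.48
now 17.07 px stop 307.37 bat 308.2 stopR y@112 138.8 @140 137.8 bat y 137.7 gap 1.2 0.1 spread 0.44 52.79
```

View pics/w10.png

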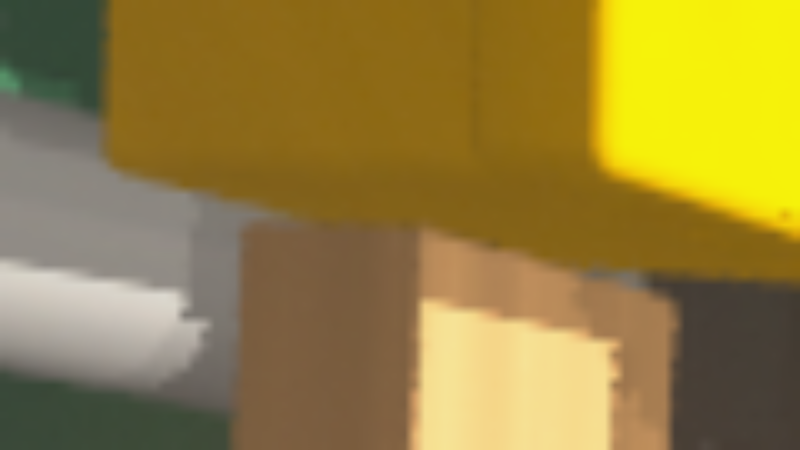

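```bash
python3 - <<'E'
from wr import *
o=manip.get_obs()
for nm,uv,xs in [('stop bottom',(571.1,106.6),(739,743)),('stop top',(619.8,106.8),(739,743)),('bat bottom',(584.6,112.6),(764,768)),('bat top',(601.9,112.9),(764,768))]:
    a,b=wray(o,uv)
    for xx in xs: print(nm,xx,(a+b*(xx-a[0])/b[0]).round(1))
# batten shift check: right-hand features between t0 and now in top view
cm=manip.camera_model('top')
p0=np.load('top0.npz')['p'];p1,d=manip.grab_frame('top')
g0=cv2.cvtColor(p0,cv2.COLOR_RGB2GRAY).astype(np.float32);g1=cv2.cvtColor(p1,cv2.COLOR_RGB2GRAY).astype(np.float32)
for sl in [(slice(176,190),slice(325,500))]:
    print('batten grain shift px',cv2.phaseCorrelate(g0[sl],g1[sl]))
w0=p0[176:188,:,:].astype(float);w1=p1[176:188].astype(float)
print(abs(w1-w0)[:,325:500].mean(),abs(w1-w0)[:,325:500].max())
cv2.imwrite('pics/top9.png',p1[:,:,::-1])
E
```

```text
stop bottom 739 [739.  139.2  88.1]
stop bottom 743 [743.  139.7  84.4]
stop top 739 [739.  139.6 138.1]
stop top 743 [743.  140.1 135.2]
bat bottom 764 [764.  137.3  81.2]
bat bottom 768 [768.  137.7  77.7]
bat top 764 [764.  137.5 101. ]
bat top 768 [768.  137.9  97.8]
batten grain shift px ((0.017521166159923496, 0.5001250104114972), 1.0003562692249264)
1.6468253968253967 3.0
```

View pics/g6.png

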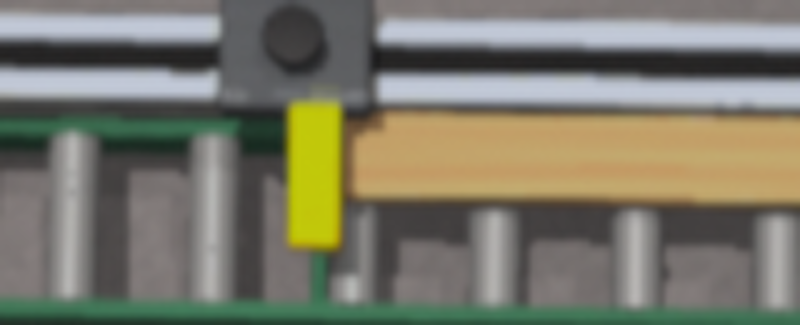

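The gap is about 1.2 mm by the top view and 1.9 mm by the wrist view, and the batten's grain has not shifted (0.02 px). I'll retreat and check the scene.

Request:
{"fn": "servo_tool", "kwargs": {"commands": [{"fingers": -1,"linear": [0.01,0,-0.01],"turn": [0,0,0]},{"fingers": -1,"linear": [0,0,-0.04],"turn": [0,0,0]},{"fingers": -1,"linear": [0,0,-0.04],"turn": [0,0,0]},{"fingers": -1,"linear": [0,0,-0.03],"turn": [0,0,0]},{"fingers": -1,"linear": [0,0,0],"turn": [0,0,0]},{"fingers": -1,"linear": [0,0,0],"turn": [0,0,0]}]}}

```text
t: 17.98
tool_pos: [511.1, 49.9, 287.2]
orientation: [0.713, 0.697, 0.057, 0.05]
ft_force: [0.9, 0.3, -0.4]
opening: 0.2
```

```bash
python3 s.py 85 25; python3 gap.py 2>/dev/null; python3 - <<'E'
from wr import *
p,d=manip.grab_frame('scene');cv2.imwrite('pics/s10.png',p[:,:,::-1])
p,d=manip.grab_frame('wrist');cv2.imwrite('pics/w11.png',p[:,:,::-1])
E
```

```text
17.975 [511.1  49.9 287.2] up/left/normal -0.6 42.2 212.8 [ 0.08  0.12  1.91 -0.01  0.96  0.1 ] [ 0.9  0.3 -0.4] Fright -0.4 0.24010294147972222
t0 px stop 268.73 bat 308.59 stopR y@112 228.8 @140 225.6 bat y 136.6 gap 92.1 88.9 spread 0.65 51.48
now 17.98 px stop 307.38 bat 308.29 stopR y@112 138.8 @140 137.8 bat y 137.4 gap 1.5 0.4 spread 0.44 53.5
```

View pics/s10.png

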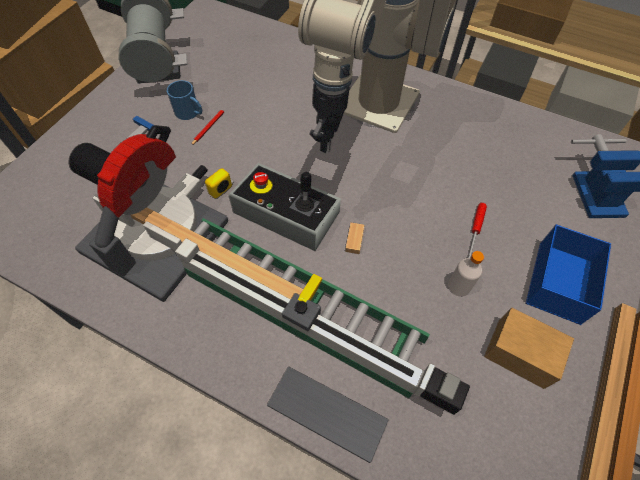

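View pics/w11.png

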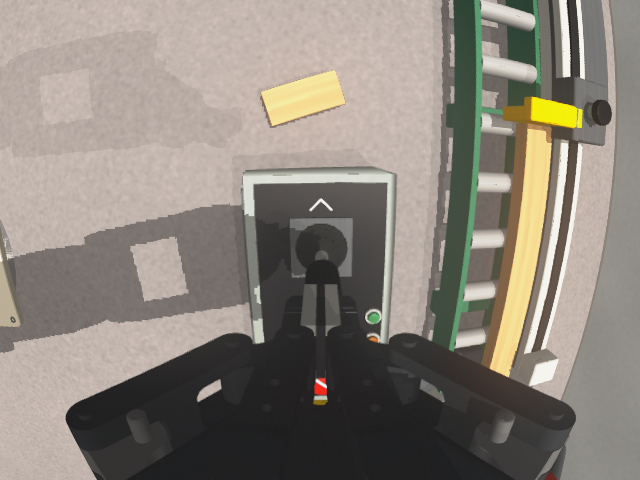

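The stop sits right at the batten end (px 307.4, unmoved since the last picture). The stick is upright at (305,190) in the scene view, the arm is clear, and the tape, offcut and bottle look untouched. Handing in.

```bash
python3 -c "
from bench import manip
print(manip.finish_job())"
```

```text
the job is handed in; nothing more can be done
None
```

The job is handed in at about 18 s: the emergency stop is released and the yellow stop is at the batten's end with a small gap left.

- **Emergency stop:** I turned the head clockwise until it met its end stop. The gripper turned 0.78 rad in all and slipped slightly at the end. The head rose about 5.5 mm by depth, against 5.6 mm expected.
- **Jog stick:** I pushed it right with the shut fingers. Readings stayed at about 7.5 N, short of the 12 N at its end. I let it spring back, then gave two short nudges.
- **Gap:** It is about 1 to 2 mm. The top view gave 1.2 mm against the batten's starting position, and the wrist rays gave about 1.9 mm.
- **A reading that disagreed:** The last automatic top-view readings were 0.4 to 1.5 mm. I trusted them less because the stop's shadow blurs the batten's end.
- **Batten:** It had not shifted; its grain moved 0.02 px in the top view.
- **At hand-in:** The stop was still, the stick was upright and the arm was clear. The tape measure, offcut and bottle looked unmoved by eye; I did not measure them.

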